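# Measure the bore depth of a heat-sink block

## Task

The bench depth gauge stands over the blind bore of the aluminium heat-sink block. Take hold of its red wing knob and lower the slide slowly until the probe's sprung brass tip rests on the bottom of the bore, pressing gently and never ramming it; with the tip kept on the bottom, lock the slide by turning the knob clockwise to its stop. Then let go, leaving the tip resting on the bottom, the block where it stands and everything else on the bench undisturbed.

Things in the scene. Friction and masses are not known exactly. Their poses are not given: they have to be found in the camera images.
- lock_grip (a point): centre of the red plastic wing knob on top of the gauge's slide: an upright bar 46 mm long (its own x axis), 15 mm thick (its y axis, the way to pinch it) and 32 mm tall, on a 12 mm steel stem that is bare for 45 mm under the bar. The knob sits on the probe axis, straight above the probe, and rides with the slide; it is both the handle for lowering the slide and its lock. The knob drags with about 0.08 Nm.
- lock (a joint): turn of the wing knob, rad: near 0 = slide unlocked, 1.3 = stop, slide locked; it grows clockwise seen from above and stays where it is left
- depth_slide (a joint): how far the gauge's slide (blue arm with a small readout) has been lowered from its top position, m, 0 to 0.085. It stays where it is left. Its drag less its own weight: it takes about 5 N downwards on the knob to lower it, even without touching anything, and about 13 N to raise it.
- gauge: the fixed depth gauge: grey base plate 240 x 190 x 15 mm with a 24 mm column 205 mm tall. Origin on the table top under the probe axis, z up; the column stands 105 mm along +x from the probe axis. At slide 0 the centre of the wing knob is 265 mm above the table.
- probe: the sprung brass tip, 8 mm in diameter, round ended, at the lower end of the 10 mm steel probe rod that is fixed to and hangs from the slide's arm. Its position is given as the origin of its body, which lies at the spot where the tip enters the rod; the end of the tip is 17 mm below. It gives 6 mm, and pushes back with about 1.6 N at first touch and about 6 N when pushed fully in; beyond that it is rigid.
- bore_mouth (a point): middle of the mouth of the blind bore, in the top face of the heat-sink block, z up
- block: aluminium heat-sink block, loose on the gauge's base plate, 76 x 74 x 60 mm, 0.6 to 1.1 kg, finned on two sides, origin at the centre of its underside. The bore is 29 mm wide; how deep it is, is what is to be measured: somewhere between 20 and 44 mm, with its bottom flat. The end of the probe starts 2 to 20 mm over the mouth.
- setting_slug: bystander, leave alone: brass slug, 22 mm wide and tall, standing on the gauge's base plate; origin at its underside
- spare_bush: bystander, leave alone: steel bush, 28 mm wide, 16 mm tall, on the gauge's base plate; origin at its underside
- driver: bystander, leave alone: orange screwdriver, 190 mm long; origin at its underside
- hard_drive: bystander, leave alone: hard drive, 147 x 102 x 26 mm; origin at its underside
- mouse: bystander, leave alone: beige computer mouse, 110 x 62 x 32 mm; origin at its underside
- pen_cup: bystander, leave alone: dark cup, 76 mm wide, 95 mm tall; origin at its underside
- screw_tray: bystander, leave alone: blue screw tray, 130 x 90 x 30 mm; origin at its underside
Not all that is in view belongs to the job. What is shaped like the block but purple is not meant.

How it is judged (in metres and radians):
On the way, in this order (a step that is already met when the one before it is completed fails the run):
1. the tip touches the bottom of the bore while the slide is still unlocked (contact force between probe and block above 0.6 N and value of joint lock below 0.4 rad and value of joint depth_slide above 0.03 m), for 0.2 s.
2. the lock is turned to its stop while the tip is on the bottom (contact force between probe and block above 0.4 N and value of joint lock above 1.1 rad), for 0.2 s.
At the end, for the whole second after the job is handed in: the knob is turned at least 1.1 rad of its 1.3 rad, the sprung tip still presses on the bottom of the bore with more than 0.4 N, the block stands flat and at rest, and the robot has let go (all of step 2 and angle between block's own z axis and vertical below 0.03 rad and linear speed of block below 0.01 m/s); the robot touches nothing.
It fails at once if the lock is turned while the tip is off the bottom (value of joint lock above 0.5 rad and contact force between probe and block below 0.1 N).
It fails at once if the probe is rammed: more than 14 N on the block (contact force between probe and block above 14 N).
It fails at once if the block is shifted by more than 8 mm (distance of block from where it was at the start of the episode above 0.008 m).
It fails at once if a bystander (slug, bush, screwdriver, hard drive, mouse, cup or screw tray) is moved by more than 20 mm (distance of any of setting_slug, spare_bush, driver, hard_drive, mouse, pen_cup, screw_tray from where it was at the start of the episode above 0.02 m).
It also fails if it takes over 61 s, if anything falls off the work surface, if the arm or the gripper's body presses on something with over 40 N, if the wrist force passes 120 N, or if a joint passes its speed limit or range.

## Robot

A 6-joint arm with a two-finger parallel gripper is mounted at the origin on the work surface. World frame = base frame: x ahead of the robot, y to its left, z up, the work surface at z = 0. Lengths are in mm, angles in rad, forces in N, time in s.
With the tool pointing down it reaches from about 350 to 975 mm from the base axis. Payload 7.1 kg.
Tool frame: the origin (TCP) lies midway between the tips of the shut fingers; the grasp point (between the pads) lies 19 mm behind it; z points along the fingers, y is the line along which they close (so a half turn about z gives the same grasp; the last joint's range is limited). The gripper opens to 88 mm and grips with 3 to 60 N. Pads are 20 mm wide; open, the fingers measure 115 mm over their backs; the gripper's body (75 mm by 178 mm) begins 61 mm behind the grasp point.
Start: joints at [1.139, 0.423, 1.63, -0, 1.089, -0.019], TCP at [250.702, 572.497, 222.675] pointing down, gripper open.
Joint ranges: [-3, 3], [-0.9, 2.11], [0.09, 2.58], [-1.31, 4.45], [0.11, 2.69], [-2.54, 2.54]. Speed limits (rad/s): [2.39, 2.39, 3.01, 3.14, 3.14, 3.14].

## Interface

Orientations are given as a unit quaternion [w, x, y, z].
In Python, from plant import observe, viewer, ticket gives the robot as it stands.
- The arm moves only by the tool play_rows, never from a script. Its argument "moves" is one flat list of numbers, 4 for each row, row after row: the shift along the tool's x, y, z scaled (see below), then the turn about the tool's z scaled (see below). In form: [x, y, z, spin, x, y, z, spin, ...]. A call has 1 to 20 rows; each row shifts and turns the commanded pose from where the row before left it, along the tool's axes as they then stand; what a row does not reach is not made up. The controller multiplies each number of a shift by 0.03 m and each number of a turn by 5 degrees. A row lasts 1/12 s, in which the tool goes at most 41.7 mm and 7.16 degrees, less where a joint would pass 70% of its speed; a pose out of reach is approached as far as the arm can. A call with a number of a shift or a turn outside -1 to 1 is refused whole. A call with a gripper value outside its range is refused whole. "claw" is the closure, from -1 (fully open) to 1 (shut), so that 0 is half open, set as the call begins (left out, the last holds). The fingers move at their own pace and stop on an object; the grip force is fixed at half the most. Time passes only in rows, so rows that do not move let the fingers close. It gives the time, the measured TCP pose, the force, the opening and the grip force at its end, in the units of the state.
- observe(): the state, without advancing time (a new reading comes with each control period).
- viewer.get_image(name): name is "scene" or "top"; returns a dict with "pixels" (384x512x3 uint8, red, green, blue), "intrinsics" (3x3 intrinsics, pixels), "k1" (the pictures are not rectified: a ray, as slopes to the right and down, at radius r is drawn at 1 + k1 r^2 times it, then the intrinsics apply), "R" (3x3) and "t" (3): a world point X has camera coordinates R X + t. Camera axes: x right, y down, z forward; pixel columns grow to the right and rows downward; lengths in mm; the calibration is good to about 2 mm. A picture is of the moment at which its call begins. There is no depth.
- ticket.close_job(): hands the job in; it is judged then, once.
The state is a dict: "time_s": time; "joint_pos": joint angles; "qd": joint speeds; "joint_torque": joint torques, N m; "position": TCP position; "tcp_rot": TCP orientation; "force": force on the tool from outside, world axes, zero at the start; "wrist_torque": the same for the moment, N m; "opening": finger opening in mm; "finger_force": force on a finger pad.
Only numpy, scipy, OpenCV 4.12 (cv2) and the standard library are available. Lean on these libraries where they do the work, as an engineer would, in place of code of your own. Each camera call takes 0.05 s, during which the arm holds its last target. There are 200 camera calls.

## Working session

There is one attempt and no reset: what is moved stays moved. The work goes in short steps, Python scripts to look and compute and a tool call to move; the robot and the scene stay as the last step left them, time stands still between calls to the robot, and variables do not carry over. Pictures are saved under pics/ and viewed, at most 10 in all, crops included, and the job is handed in when it is done.

Besides the shell and the picture viewer there is one more tool, called after "Call:" by a JSON object that holds its "api" and its "payload", one argument or row to a line. play_rows: Moves the arm, as the interface text tells. Its arguments: {"type":"object","properties":{"moves":{"type":"array"},"claw":{"type":"number"}},"required":["moves"]}

```bash
mkdir -p pics; cat > h.py <<'E'
import numpy as np, cv2
from plant import observe, viewer, ticket
def grab(n,save=None):
    d=viewer.get_image(n); d={k:(np.array(v) if k!='pixels' else np.array(v)) for k,v in d.items()}
    if save: cv2.imwrite('pics/'+save,d['pixels'][:,:,::-1])
    return d
def ray(d,uv):
    K=d['intrinsics'];p=np.array([(uv[0]-K[0,2])/K[0,0],(uv[1]-K[1,2])/K[1,1]]);q=p.copy()
    for _ in range(30): q=p/(1+d['k1']*(q@q))
    R=d['R'];return -R.T@d['t'], R.T@np.array([q[0],q[1],1])
def onz(d,uv,z):
    o,v=ray(d,uv);return o+v*(z-o[2])/v[2]
def proj(d,X):
    c=d['R']@np.array(X,float)+d['t'];q=c[:2]/c[2];q=q*(1+d['k1']*(q@q));K=d['intrinsics']
    return np.array([K[0,0]*q[0]+K[0,2],K[1,1]*q[1]+K[1,2]])
def tri(rs):
    A=np.zeros((3,3));b=np.zeros(3)
    for o,v in rs:
        v=v/np.linalg.norm(v);P=np.eye(3)-np.outer(v,v);A+=P;b+=P@o
    return np.linalg.solve(A,b)
def red(d,save=None):
    h=cv2.cvtColor(d['pixels'],cv2.COLOR_RGB2HSV)
    m=(((h[...,0]<6)|(h[...,0]>173))&(h[...,1]>140)&(h[...,2]>60)).astype(np.uint8)
    n,l,s,c=cv2.connectedComponentsWithStats(m)
    return [(s[i].tolist(),c[i].round(1).tolist(),l==i) for i in range(1,n) if s[i,4]>15]
E
python3 - <<'E'
from h import *
for n in('scene','top'):
    d=grab(n,n+'0.png')
    print(n,(-d['R'].T@d['t']).round(),d['k1'],d['intrinsics'][0,0])
    for s,c,_ in red(d): print(s,c)
print(observe())
E
```

```text
scene [1285. -566. 1121.] 0.047763036893411874 414.9351447886882
[0, 0, 198, 55, 6617] [85.0, 18.9]
[287, 162, 12, 17, 112] [292.3, 170.2]
top [ 423.  -28. 1415.] -0.09677125965349115 422.8221922032886
[228, 177, 8, 17, 81] [231.3, 185.7]
{'time_s': 0.1, 'joint_pos': array([ 1.13900684e+00,  4.23761774e-01,  1.63059299e+00,  6.93493687e-07,
        1.08859413e+00, -1.90304021e-02]), 'qd': array([ 9.06959532e-04, -5.85778235e-04, -2.76533797e-03, -6.83736622e-05,
        9.49889976e-04,  2.21712220e-03]), 'joint_torque': array([ 1.03571565e-03, -5.45620000e+01, -2.74326074e+01,  6.46646298e-02,
        1.87615596e-02, -1.16525976e-05]), 'position': array([250.49909117, 572.06674181, 221.98917121]), 'tcp_rot': array([-1.51863159e-04,  2.04917731e-01,  9.78778966e-01, -6.60896535e-04]), 'force': array([0.16022037, 0.08909729, 0.62091344]), 'wrist_torque': array([-0.00662407, -0.0543461 ,  0.04231284]), 'finger_force': 0.0, 'opening': 87.91824828139991}
```

View pics/scene0.png

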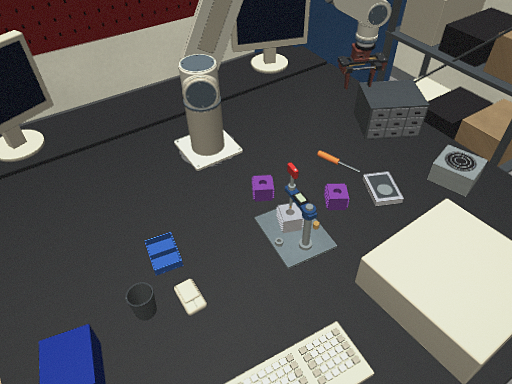

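View pics/top0.png

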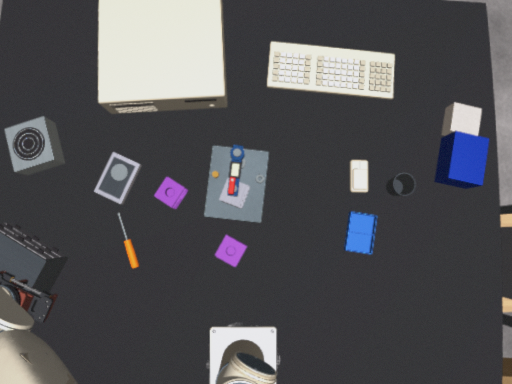

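The red candidates are the wall board at scene (85,19) and the small bar at scene (292,170) / top (231,186). The bar sits on the blue arm over the grey block, so it is the knob. The purple blocks at scene (262,187) and (336,195) are decoys. I'll measure next and check one close crop.

```bash
python3 - <<'E'
from h import *
S=grab('scene');T=grab('top')
def pick(d,lo=20,hi=300):
    return [r for r in red(d) if lo<r[0][4]<hi][0]
a=pick(S);b=pick(T)
print(a[1],b[1],tri([ray(S,a[1]),ray(T,b[1])]))
for d,r,n in((S,a,'s'),(T,b,'t')):
    y,x=np.nonzero(r[2]);pts=np.c_[x,y].astype(np.float32)
    print(n,cv2.minAreaRect(pts))
# top-lit face of knob in top view: axis ends on plane z=281
y,x=np.nonzero(b[2])
P=np.array([onz(T,(u,v),281)[:2] for u,v in zip(x,y)]);
m=P.mean(0);w,V=np.linalg.eigh(np.cov((P-m).T));print('top blob',m,np.sqrt(w*12),np.degrees(np.arctan2(V[1,1],V[0,1])))
print('top blob V:',T['pixels'][176:196,226:238].max(2))
# base plate corners
img=T['pixels'];hsv=cv2.cvtColor(img,cv2.COLOR_RGB2HSV)
print('plate colour',img[155,222],img[215,215],img[190,255],img[185,222],hsv[215,215],'table',img[230,290])
u=cv2.resize(img[135:235,195:285],None,fx=6,fy=6,interpolation=cv2.INTER_CUBIC)
v=cv2.resize(S['pixels'][150:270,250:345],None,fx=5,fy=5,interpolation=cv2.INTER_CUBIC)
cv2.imwrite('pics/c1.png',u[:,:,::-1]);cv2.imwrite('pics/c2.png',v[:,:,::-1])
E
```

```text
[292.2, 170.2] [231.3, 185.8] [544.87230608  29.22464055 263.88837236]
s ((292.48779296875, 170.10975646972656), (16.710594177246094, 8.433382987976074), 51.34019470214844)
t ((231.3690185546875, 184.98252868652344), (5.352630138397217, 16.520462036132812), 7.594643592834473)
top blob [543.16511862  28.41146056] [15.10834282 44.8656601 ] 172.1832746958418
top blob V: [[144 143 113  81 113 128 129 121 124 124 139 140]
 [147 153 137 110 174 196 185 174 154 110  77  78]
 [152 172 167 147 207 223 224 227 221 149  94 100]
 [165 187 172 161 209 215 210 224 220 150 126 137]
 [176 195 175 180 218 217 213 222 203 130 128 140]
 [186 200 179 201 226 228 226 227 192 114 132 140]
 [191 198 164 202 229 233 232 229 181 117 139 140]
 [199 197 153 203 231 233 234 228 170 118 140 142]
 [203 198 156 204 230 233 233 228 166 123 142 140]
 [201 197 159 210 230 234 233 227 169 134 140 136]
 [201 197 162 214 232 234 234 226 175 144 144 138]
 [199 189 172 217 232 233 233 223 172 147 157 148]
 [198 174 181 223 232 233 231 211 157 147 155 155]
 [200 170 200 228 233 233 232 201 156 150 145 149]
 [201 161 202 229 234 233 230 189 146 147 136 139]
 [198 150 200 229 233 233 228 174 126 136 131 133]
 [197 157 192 225 230 231 225 161 102 132 142 135]
 [199 169 149 187 201 207 198 140 122 141 143 137]
 [199 167 117  93  99 104  99 103 134 142 140 134]
 [200 174 148 143 136 127 131 141 145 137 132 142]]
plate colour [122 135 143] [128 140 149] [124 137 146] [122 136 144] [103  36 149] table [55 57 58]
```

View pics/c1.png

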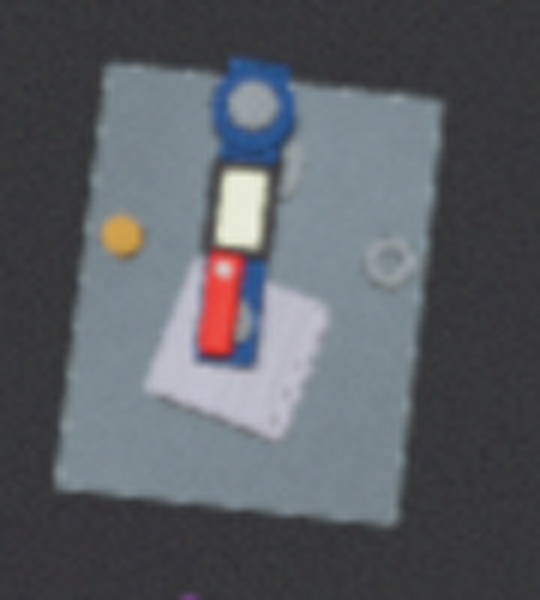

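View pics/c2.png

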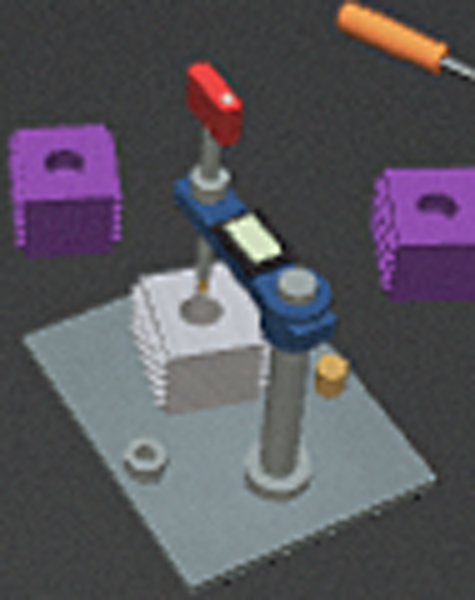

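The crops confirm it: crop 1 has the red bar at (220,305) on the blue arm over the pale block, and crop 2 has it at (215,103) with the bore below at (200,310). The knob centre is about (544, 29, 265) with its long axis at −7.8°. First I'll lift and align.

Call:
{"api": "play_rows", "payload": {
  "moves": [0,0,-0.9,-0.8,0,0,-0.9,-0.8,0,0,-0.9,-0.8,0,0,-0.9,-0.8,0,0,0,0,0,0,0,0],
  "claw": -1
}}

```text
time_s: 0.7
position: [251.0, 573.1, 332.3]
tcp_rot: [0.001, 0.067, 0.998, 0.002]
force: [0.1, 0.2, -0.5]
opening: 87.6
finger_force: 0.0
```

Call:
{"api": "play_rows", "payload": {
  "moves": [-0.71,-0.97,0,0,-0.71,-0.97,0,0,-0.71,-0.97,0,0,-0.71,-0.97,0,0,-0.71,-0.97,0,0,-0.71,-0.97,0,0,-0.71,-0.97,0,0,-0.71,-0.97,0,0,-0.71,-0.97,0,0,-0.71,-0.97,0,0,-0.71,-0.97,0,0,-0.71,-0.97,0,0,-0.71,-0.97,0,0,-0.71,-0.97,0,0,-0.71,-0.97,0,0,-0.71,-0.97,0,0,0,0,0,0,0,0,0,0,0,0,0,0]
}}

```text
time_s: 2.28
position: [525.5, 65.8, 329.3]
tcp_rot: [-0.001, 0.067, 0.998, -0.0]
force: [0.4, 0.8, -0.1]
opening: 87.5
finger_force: 0.0
```

```bash
python3 - <<'E'
from h import *
s=observe();p=s['position'];w,x,y,z=s['tcp_rot']
from scipy.spatial.transform import Rotation as Ro
R=Ro.from_quat([x,y,z,w]).as_matrix()
print(p,s['tcp_rot'],s['joint_pos'],R.round(3).tolist())
print('rows units for target',(R.T@(np.array([544,29,246])-p)/30).round(2))
d=grab('scene','s1.png')
for r in red(d): print(r[:2])
print(s['force'])
E
```

```text
[525.54716121  65.80396818 329.31622495] [-1.35930507e-03  6.73459537e-02  9.97728757e-01 -4.15409035e-05] [ 1.01872700e-01  1.70645029e-01  1.72534998e+00  3.96532727e-04
  1.24829142e+00 -1.33425576e+00] [[-0.991, 0.134, -0.003], [0.134, 0.991, 0.0], [0.003, -0.0, -1.0]]
rows units for target [-0.78 -1.13  2.78]
([0, 0, 208, 55, 6778], [87.5, 18.7])
([287, 162, 12, 17, 117], [292.2, 170.2])
[ 0.38665873  0.82035128 -0.13908545]
```

Call:
{"api": "play_rows", "payload": {
  "moves": [-0.39,-0.56,0,0,-0.39,-0.57,0,0,0,0,0.4,0,0,0,0.4,0,0,0,0,0,0,0,0,0]
}}

```text
time_s: 2.83
position: [544.0, 30.2, 305.7]
tcp_rot: [-0.001, 0.066, 0.998, -0.0]
force: [0.7, -0.5, -0.2]
opening: 87.9
finger_force: 0.0
```

```bash
python3 - <<'E'
from h import *
print(observe()['position'])
d=grab('scene');t=grab('top')
v=cv2.resize(d['pixels'][90:250,220:380],None,fx=3.7,fy=3.7,interpolation=cv2.INTER_CUBIC)
cv2.imwrite('pics/c3.png',v[:,:,::-1])
E
```

```text
[543.9760752   30.21207617 305.65498331]
```

View pics/c3.png

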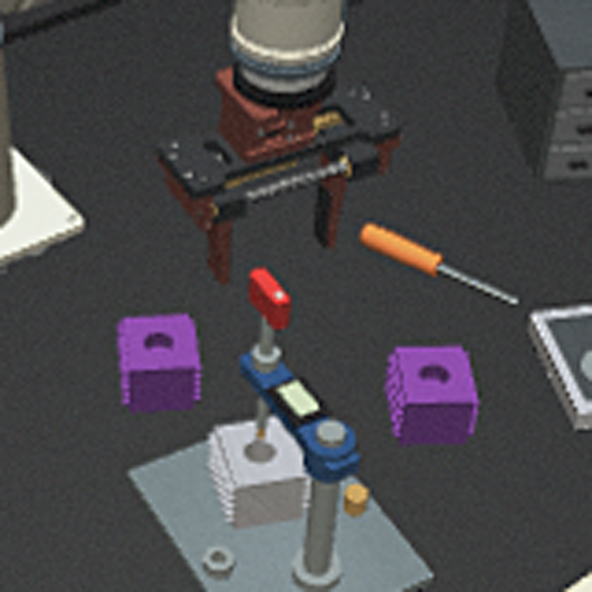

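The fingers, at (218,250) and (328,215), straddle the red knob at (268,297), and the way down is clear.

Call:
{"api": "play_rows", "payload": {
  "moves": [0,-0.03,0.4,0,0,0,0.4,0,0,0,0.4,0,0,0,0.4,0,0,0,0.3,0,0,0,0.05,0,0,0,0,0,0,0,0,0]
}}

```text
time_s: 3.6
position: [545.4, 28.2, 248.9]
tcp_rot: [0.0, 0.067, 0.998, 0.0]
force: [1.3, -0.5, -0.1]
opening: 87.9
finger_force: 0.0
```

Call:
{"api": "play_rows", "payload": {
  "moves": [0,0,0,0,0,0,0,0,0,0,0,0,0,0,0,0,0,0,0,0,0,0,0,0,0,0,0,0,0,0,0,0],
  "claw": 1
}}

```text
time_s: 4.27
position: [545.0, 28.0, 248.2]
tcp_rot: [-0.0, 0.067, 0.998, -0.0]
force: [-0.2, -0.0, 0.3]
opening: 37.9
finger_force: 0.0
```

```bash
python3 - <<'E'
from h import *
s=observe();print({k:np.round(v,3) for k,v in s.items() if k not in('qd','joint_torque')})
d=grab('scene');v=cv2.resize(d['pixels'][120:240,240:360],None,fx=4.9,fy=4.9,interpolation=cv2.INTER_CUBIC)
cv2.imwrite('pics/c4.png',v[:,:,::-1])
E
```

```text
{'time_s': np.float64(4.267), 'joint_pos': array([ 0.03 ,  0.277,  1.783, -0.   ,  1.082, -1.408]), 'position': array([545.027,  28.044, 248.177]), 'tcp_rot': array([-0.   ,  0.067,  0.998, -0.   ]), 'force': array([-0.163, -0.023,  0.298]), 'wrist_torque': array([0.004, 0.008, 0.001]), 'finger_force': np.float64(0.0), 'opening': np.float64(37.921)}
```

View pics/c4.png

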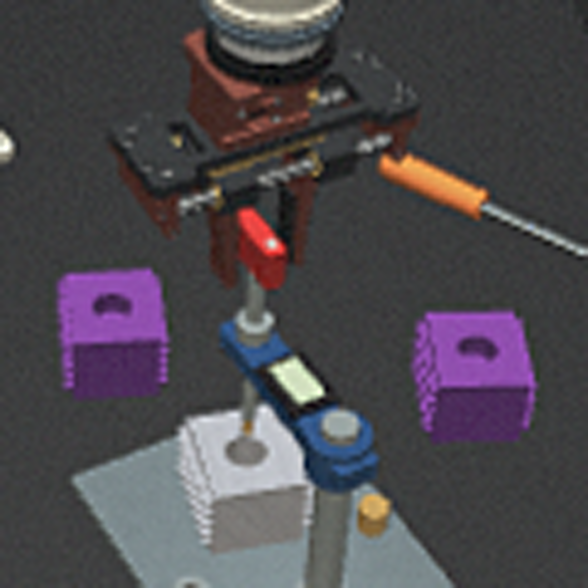

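The knob at (262,247) is between the closing fingers at (225,240) and (295,215). They need a little longer to close.

Call:
{"api": "play_rows", "payload": {
  "moves": [0,0,0,0,0,0,0,0,0,0,0,0,0,0,0,0,0,0,0,0,0,0,0,0]
}}

```text
time_s: 4.82
position: [545.0, 28.3, 248.2]
tcp_rot: [-0.0, 0.067, 0.998, 0.0]
force: [1.0, 2.5, -0.2]
opening: 15.1
finger_force: 29.9
```

```bash
cat > o.py <<'E'
from h import *
s=observe();print({k:np.round(v,3).tolist() for k,v in s.items() if k not in('qd','joint_torque','joint_pos')})
E
python3 o.py
```

```text
{'time_s': 4.817, 'position': [545.041, 28.307, 248.163], 'tcp_rot': [-0.0, 0.067, 0.998, 0.0], 'force': [1.021, 2.51, -0.23], 'wrist_torque': [0.468, -0.057, 0.092], 'finger_force': 29.896, 'opening': 15.079}
```

Call:
{"api": "play_rows", "payload": {
  "moves": [0,0.02,0.02,0,0,0,0.04,0,0,0,0.04,0,0,0,0.04,0,0,0,0.04,0,0,0,0.04,0,0,0,0.04,0,0,0,0.04,0,0,0,0.04,0,0,0,0.04,0,0,0,0.04,0,0,0,0.04,0,0,0,0.04,0,0,0,0.04,0,0,0,0.04,0,0,0,0.04,0,0,0,0.04,0,0,0,0.03,0,0,0,0.02,0,0,0,0.02,0]
}}

```text
time_s: 6.48
position: [545.1, 28.4, 226.6]
tcp_rot: [0.0, 0.067, 0.998, -0.0]
force: [-3.0, -0.8, 5.2]
opening: 14.9
finger_force: 29.9
```

```bash
python3 o.py
```

```text
{'time_s': 6.483, 'position': [545.125, 28.392, 226.639], 'tcp_rot': [0.0, 0.067, 0.998, -0.0], 'force': [-3.004, -0.804, 5.193], 'wrist_torque': [-0.04, 0.388, 0.077], 'finger_force': 29.898, 'opening': 14.903}
```

Call:
{"api": "play_rows", "payload": {
  "moves": [0.01,0,0.03,0,0,0,0.03,0,0,0,0.03,0,0,0,0.03,0,0,0,0.03,0,0,0,0.03,0,0,0,0.03,0,0,0,0.02,0,0,0,0.02,0]
}}

```text
time_s: 7.23
position: [545.1, 28.4, 219.1]
tcp_rot: [0.0, 0.067, 0.998, -0.0]
force: [-0.6, -0.7, 5.4]
opening: 14.9
finger_force: 29.9
```

Call:
{"api": "play_rows", "payload": {
  "moves": [0,0,0.02,0,0,0,0.02,0,0,0,0.02,0,0,0,0.02,0,0,0,0.02,0]
}}

```text
time_s: 7.65
position: [545.1, 28.4, 216.1]
tcp_rot: [0.0, 0.067, 0.998, -0.0]
force: [-0.9, -1.2, 5.7]
opening: 15.1
finger_force: 29.9
```

Call:
{"api": "play_rows", "payload": {
  "moves": [0,0,0.02,0,0,0,0.02,0,0,0,0.02,0,0,0,0.02,0,0,0,0.02,0]
}}

```text
time_s: 8.07
position: [545.1, 28.4, 213.2]
tcp_rot: [0.0, 0.067, 0.998, -0.0]
force: [-1.2, -2.0, 4.8]
opening: 14.9
finger_force: 29.9
```

Call:
{"api": "play_rows", "payload": {
  "moves": [0,0,0.02,0,0,0,0.02,0,0,0,0.02,0,0,0,0.02,0,0,0,0.02,0]
}}

```text
time_s: 8.48
position: [545.1, 28.4, 210.2]
tcp_rot: [0.0, 0.067, 0.998, -0.0]
force: [-2.5, -0.6, 5.3]
opening: 15.0
finger_force: 29.9
```

Call:
{"api": "play_rows", "payload": {
  "moves": [0,0,0.02,0,0,0,0.02,0,0,0,0.02,0,0,0,0.02,0,0,0,0.02,0]
}}

```text
time_s: 8.9
position: [545.1, 28.4, 207.2]
tcp_rot: [0.0, 0.067, 0.998, -0.0]
force: [-1.1, -1.0, 5.0]
opening: 15.0
finger_force: 29.9
```

Call:
{"api": "play_rows", "payload": {
  "moves": [0,0,0.02,0,0,0,0.02,0,0,0,0.02,0,0,0,0.02,0,0,0,0.02,0]
}}

```text
time_s: 9.32
position: [545.1, 28.4, 204.1]
tcp_rot: [0.0, 0.067, 0.998, -0.0]
force: [-1.0, -0.6, 4.7]
opening: 14.7
finger_force: 29.9
```

Call:
{"api": "play_rows", "payload": {
  "moves": [0,0,0.02,0,0,0,0.02,0,0,0,0.02,0,0,0,0.02,0,0,0,0.02,0]
}}

```text
time_s: 9.73
position: [545.1, 28.4, 201.2]
tcp_rot: [0.0, 0.067, 0.998, -0.0]
force: [-0.7, -0.8, 5.1]
opening: 14.9
finger_force: 29.9
```

Call:
{"api": "play_rows", "payload": {
  "moves": [0,0,0.02,0,0,0,0.02,0,0,0,0.02,0,0,0,0.02,0,0,0,0.02,0]
}}

```text
time_s: 10.15
position: [545.1, 28.4, 198.1]
tcp_rot: [0.0, 0.067, 0.998, -0.0]
force: [-1.1, -1.7, 5.0]
opening: 14.9
finger_force: 29.9
```

Call:
{"api": "play_rows", "payload": {
  "moves": [0,0,0.02,0,0,0,0.02,0,0,0,0.02,0,0,0,0.02,0,0,0,0.02,0]
}}

```text
time_s: 10.57
position: [545.1, 28.4, 195.1]
tcp_rot: [0.0, 0.067, 0.998, -0.0]
force: [-1.0, -1.1, 5.6]
opening: 14.9
finger_force: 29.9
```

Call:
{"api": "play_rows", "payload": {
  "moves": [0,0,0.02,0,0,0,0.02,0,0,0,0.02,0,0,0,0.02,0]
}}

```text
time_s: 10.9
position: [545.2, 28.4, 192.9]
tcp_rot: [0.0, 0.067, 0.998, -0.0]
force: [-1.8, -1.8, 7.3]
opening: 14.9
finger_force: 29.9
```

Call:
{"api": "play_rows", "payload": {
  "moves": [0,0,0.02,0,0,0,0.02,0,0,0,0,0]
}}

```text
time_s: 11.15
position: [545.1, 28.4, 191.7]
tcp_rot: [0.0, 0.067, 0.998, -0.0]
force: [-1.0, -1.8, 6.4]
opening: 14.9
finger_force: 29.9
```

```bash
python3 o.py; python3 - <<'E'
from h import *
d=grab('scene');v=cv2.resize(d['pixels'][140:270,245:345],None,fx=4.6,fy=4.6,interpolation=cv2.INTER_CUBIC)
cv2.imwrite('pics/c5.png',v[:,:,::-1])
E
```

```text
{'time_s': 11.15, 'position': [545.119, 28.38, 191.733], 'tcp_rot': [0.0, 0.067, 0.998, -0.0], 'force': [-0.98, -1.755, 6.419], 'wrist_torque': [-0.246, 0.341, 0.066], 'finger_force': 29.898, 'opening': 14.878}
```

View pics/c5.png

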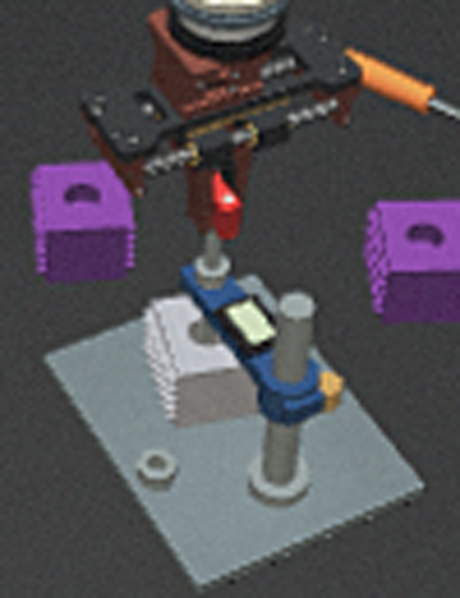

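The slide is well down, with the arm at (240,310), and the block is unmoved at (210,350). The force is rising, so the tip is probably touching.

Call:
{"api": "play_rows", "payload": {
  "moves": [0,0,0.02,0,0,0,0.02,0]
}}

```text
time_s: 11.37
position: [545.1, 28.4, 190.7]
tcp_rot: [0.0, 0.067, 0.998, -0.0]
force: [-2.5, -1.2, 10.0]
opening: 14.7
finger_force: 29.9
```

Call:
{"api": "play_rows", "payload": {
  "moves": [0,0,0,0,0,0,0,0,0,0,0,0,0,0,0,0]
}}

```text
time_s: 11.7
position: [545.1, 28.4, 190.6]
tcp_rot: [0.0, 0.067, 0.998, -0.0]
force: [-2.6, -1.7, 7.1]
opening: 14.9
finger_force: 29.9
```

```bash
python3 o.py
```

```text
{'time_s': 11.7, 'position': [545.114, 28.401, 190.625], 'tcp_rot': [0.0, 0.067, 0.998, -0.0], 'force': [-2.609, -1.689, 7.144], 'wrist_torque': [-0.131, 0.36, 0.059], 'finger_force': 29.899, 'opening': 14.925}
```

Call:
{"api": "play_rows", "payload": {
  "moves": [0,0,0,0.6,0,0,0,0.6,0,0,0,0.6,0,0,0,0.6,0,0,0,0]
}}

```text
time_s: 12.12
position: [545.2, 28.7, 190.7]
tcp_rot: [0.0, 0.172, 0.985, 0.0]
force: [-1.9, 0.6, 6.4]
opening: 15.2
finger_force: 29.9
```

```bash
python3 o.py
```

```text
{'time_s': 12.117, 'position': [545.197, 28.662, 190.662], 'tcp_rot': [0.0, 0.172, 0.985, 0.0], 'force': [-1.885, 0.564, 6.407], 'wrist_torque': [-0.066, 0.35, -0.067], 'finger_force': 29.928, 'opening': 15.17}
```

Call:
{"api": "play_rows", "payload": {
  "moves": [0,0,0,0.8,0,0,0,0.8,0,0,0,0.8,0,0,0,0.8,0,0,0,0.8,0,0,0,0.8,0,0,0,0.8,0,0,0,0.8,0,0,0,0.8,0,0,0,0.8,0,0,0,0.8,0,0,0,0.8,0,0,0,0.8,0,0,0,0.8,0,0,0,0]
}}

```text
time_s: 13.37
position: [546.1, 29.4, 190.6]
tcp_rot: [0.001, 0.614, 0.789, 0.001]
force: [2.4, 5.3, 4.5]
opening: 14.9
finger_force: 30.0
```

```bash
python3 o.py
```

```text
{'time_s': 13.367, 'position': [546.065, 29.351, 190.648], 'tcp_rot': [0.001, 0.614, 0.789, 0.001], 'force': [2.427, 5.306, 4.465], 'wrist_torque': [0.748, -0.127, -0.125], 'finger_force': 29.97, 'opening': 14.944}
```

Call:
{"api": "play_rows", "payload": {
  "moves": [0.02,0,0,0.4,0,0,0,0.4,0,0,0,0.4,0,0,0,0.4,0,0,0,0,0,0,0,0]
}}

```text
time_s: 13.87
position: [546.2, 29.4, 190.7]
tcp_rot: [0.001, 0.665, 0.747, 0.001]
force: [4.5, 3.6, 3.1]
opening: 15.3
finger_force: 31.0
```

```bash
python3 o.py
```

```text
{'time_s': 13.867, 'position': [546.172, 29.435, 190.655], 'tcp_rot': [0.001, 0.665, 0.747, 0.001], 'force': [4.517, 3.567, 3.094], 'wrist_torque': [0.423, -0.616, 0.848], 'finger_force': 30.977, 'opening': 15.309}
```

The stop torque is reached at about 1.32 rad. I'll open partway and back off upward.

Call:
{"api": "play_rows", "payload": {
  "moves": [0,0,0,0,0,0,0,0,0,0,0,0,0,0,0,0,0,0,0,0,0,0,0,0,0,0,0,0],
  "claw": 0
}}

```text
time_s: 14.45
position: [544.5, 29.2, 189.8]
tcp_rot: [-0.0, 0.667, 0.745, -0.0]
force: [-0.4, -0.4, 0.2]
opening: 44.2
finger_force: 0.0
```

```bash
python3 o.py
```

```text
{'time_s': 14.45, 'position': [544.528, 29.183, 189.848], 'tcp_rot': [-0.0, 0.667, 0.745, -0.0], 'force': [-0.377, -0.411, 0.202], 'wrist_torque': [-0.042, 0.051, 0.009], 'finger_force': 0.0, 'opening': 44.183}
```

Call:
{"api": "play_rows", "payload": {
  "moves": [0,0,-0.2,0,0,0,-0.4,0,0,0,-0.6,0,0,0,-0.8,0,0,0,-0.9,0,0,0,-0.9,0,0,0,-0.9,0,0,0,0,0,0,0,0,0,0,0,0,0]
}}

```text
time_s: 15.28
position: [544.2, 29.3, 330.6]
tcp_rot: [-0.0, 0.667, 0.745, -0.0]
force: [-0.3, -0.6, -1.4]
opening: 43.9
finger_force: 0.0
```

```bash
python3 o.py; python3 - <<'E'
from h import *
d=grab('scene');t=grab('top')
v=cv2.resize(d['pixels'][140:270,235:345],None,fx=4.5,fy=4.5,interpolation=cv2.INTER_CUBIC)
cv2.imwrite('pics/c6.png',v[:,:,::-1])
E
```

```text
{'time_s': 15.283, 'position': [544.215, 29.264, 330.637], 'tcp_rot': [-0.0, 0.667, 0.745, -0.0], 'force': [-0.329, -0.6, -1.393], 'wrist_torque': [-0.058, 0.081, -0.009], 'finger_force': 0.0, 'opening': 43.94}
```

View pics/c6.png

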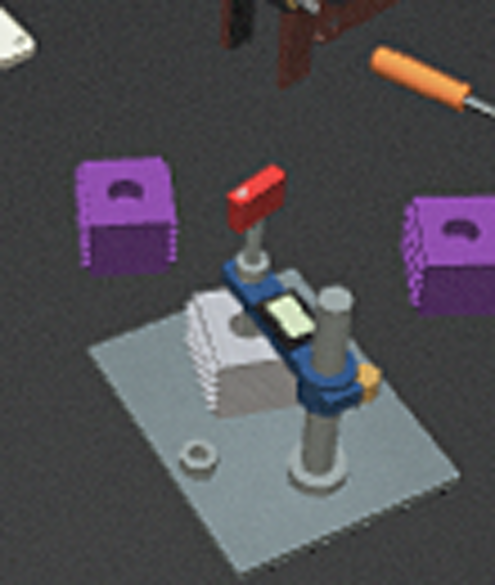

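The knob at (257,198) is turned across the arm, the slide is down, the block stands in place and the gripper is clear. I'm handing in.

```bash
python3 -c "
from plant import ticket
print(ticket.close_job())"
```

```text
the job is handed in; nothing more can be done
None
```

The job is handed in, with no verdict returned: the force readings indicate the tip is on the bore bottom at about 57 mm of slide travel, the knob was turned clockwise to its stop (about 1.32 rad at the gripper), and the gripper is clear with the block in place.

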